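# Clear the load gauge and reset its peak pointer to zero

## Task

The check of the load gauge is over: clear it and zero it. Take the steel check bar off the pan and put it back in its empty place on the stack of check bars (flat across the two lower bars, beside and parallel to the upper one). Bring the peak pointer fully back to its zero stop by pushing in the reset knob on the dial and turning it anticlockwise, with as many fresh grips as it takes; leave the knob sprung out, do not force the pan down, and leave the rest of the stack and the things lying round about where they are.

Things in the scene. Friction and masses are not known exactly. Their poses are not given: they have to be found in the camera images.
- load_gauge: Grey wedge-shaped bench load gauge, 190 mm deep (x), 136 wide (y), 94 high under the pan, fixed. Origin: centre of its underside; -x faces the worker, z up. The dial face slopes 28 deg: its outward axis is (-sin 28deg, 0, cos 28deg) in this frame, through knob_top. The round dial case (106 mm across) stands 22 mm out of the face, closed by a clear window; the knob stands on its middle.
- knob_top (a point): Centre of the outer end of the black reset knob, on the dial's axis; moves with the knob (use load_gauge's axes, not this entry's). The knob is a fluted cylinder 36 mm across, 26 mm long, a white index line on its end. Sprung out, the end is 57 mm from the dial face and 9 mm are free between the knob and the dial case.
- reset_knob_push (a joint): Travel of the reset knob into the gauge along the dial's axis, m: 0 = sprung out, 0.007 = fully in. Spring 3.4 N at first, 6.5 N fully in; it comes out when let go. Only with the knob in by 4 mm or more does the dog under it reach the peak pointer's pin; with the knob out the dog passes over the pin.
- reset_knob (a joint): Knob angle, rad, clockwise as the worker sees the dial, 0 to 4.75; its index line points to the zero mark (lower left) at 0. Turns at 0.03 N m, stays where left. Pushed in and turned anticlockwise, its dog pushes the peak pointer ahead of it, 0.31 rad behind; so the pointer is at its stop, and turning gets hard, at about 0.31. At the start the dog is always clockwise of the pointer, clear of it.
- peak_pointer (a joint): Angle of the peak pointer, a slim needle 46 mm long carrying an upright steel pin, rad, clockwise from the zero stop at the lower left of the dial; 0 = at the zero stop, up to 4.4. It stays where it is put (light friction), but the load pointer carries it upward if the load pointer passes it.
- load_pointer (a joint): Angle of the load pointer, broad with an arrow head, rad, clockwise from the same zero; it follows the pan (250 rad per m). With the bar on the pan it stands at 1.4 to 2.2, so the peak pointer cannot stay lower than that until the bar is off.
- load_pan (a joint): How far the pan is pushed down, m: 0 = empty, 0.018 = bottom stop. Spring 500 N/m, damped.
- pan_top (a point): Centre of the upper face of the aluminium pan with its rubber mat (98 mm along the gauge's x, 122 mm along its y), 128 mm above the bench when empty, 50 mm behind (+x of) the gauge's centre.
- loose_bar: The steel check bar that lies on the pan at the start: 100 mm long (x), 24 mm wide (y), 20 mm high (z), 0.3 to 0.46 kg, a thin dark line round it near each end. Origin: centre of its underside. A grip on its long sides with the fingertips 5 mm above the pan is enough.
- top_bar: Check bar of the same size, upper layer of the stack, lying across the two bottom bars on their +x half. Origin: centre of its underside, 20 mm above the bench; x along the bar. The empty place for the loose bar is parallel to it, at y = -64 mm in this frame (40 mm of free space between the two), same height and not shifted along x.
- bottom_bar_near: Check bar of the same size lying on the bench, nearer to the robot, lower layer of the stack; x along the bar. Origin: centre of its underside.
- bottom_bar_far: Its twin in the lower layer, parallel to it, 68 mm farther from the robot (centre to centre).
- side_cutters: Side cutters with blue grips, 146 mm long, lying on the bench in front; a bystander. Origin: centre of the underside.
- heat_sink: Black finned heat sink, 30x42x24 mm, a bystander. Origin: centre of the underside.
- tape_roll: Roll of tape lying flat, 84 mm across, 22 mm high, a bystander. Origin: centre of the underside.

How it is judged:
At the end, for the whole second after the job is handed in: Peak pointer within 0.05 rad of its zero stop, knob out (2 mm), pan empty and up (1 mm). Loose bar flat and at rest on the bottom bars at -y of top_bar: level 4 mm, 45 to 80 mm centre to centre, 18 mm lengthwise, parallel 0.14 rad. Other bars moved under 15 mm (value of joint peak_pointer below 0.05 rad and value of joint reset_knob_push below 0.002 m and value of joint load_pan below 0.001 m and z of loose_bar in the frame of top_bar between -0.004 and 0.004 m and y of loose_bar in the frame of top_bar between -0.08 and -0.045 m and x of loose_bar in the frame of top_bar between -0.018 and 0.018 m and angle between the x axis of loose_bar and the x axis of top_bar, either way round below 0.14 rad and angle between loose_bar's own z axis and vertical below 0.08 rad and linear speed of loose_bar below 0.02 m/s and distance of each of bottom_bar_near, bottom_bar_far, top_bar from where it was at the start of the episode below 0.015 m); the robot touches nothing.
It fails at once if the pan is forced down near its bottom stop (over 16 mm) (value of joint load_pan above 0.016 m).
It fails at once if a bystander (side cutters, heat sink or tape roll) is moved by more than 30 mm (distance of any of side_cutters, heat_sink, tape_roll from where it was at the start of the episode above 0.03 m).
It also fails if it takes over 67 s, if anything falls off the work surface, if the arm or the gripper's body presses on something with over 40 N, if the wrist force passes 120 N, or if a joint passes its speed limit or range.

## Robot

A 6-joint arm with a two-finger parallel gripper is mounted at the origin on a cart in front of the work surface, level with it; the furniture and walls round the work are solid. World frame = base frame: x ahead of the robot, y to its left, z up, the work surface at z = 0. Lengths are in m, angles in rad, forces in N, time in s.
With the tool pointing down it reaches from about 0.375 to 0.9 m from the base axis. Payload 3.1 kg.
Tool frame: the origin (TCP) lies on the centre line of the jaws, within the pads' length; the fingertips stand 25 mm ahead of it and the grasp point (between the pads) lies 6 mm ahead of it (manip.tip_extent is the distance from the TCP to the fingertips, in m); z points along the fingers, y is the line along which they close (so a half turn about z gives the same grasp; the last joint's range is limited). The gripper opens to 85 mm and grips with 20 to 120 N. Pads are 22 mm wide; open, the fingers measure 114 mm over their backs; the gripper's body (76 mm by 85 mm) begins 54 mm behind the grasp point. The pads swing forward as they close: fully open they stand 13 mm farther back than shut.
Start: joints at [-1.431, 0.527, 1.433, -0, 1.181, -0.178], TCP at [0.195, -0.594, 0.256] pointing down, gripper open.
Joint ranges: [-3.08, 3.08], [-0.75, 2.2], [0.22, 2.44], [-1.43, 4.57], [0, 2.65], [-2.85, 2.85]. Speed limits (rad/s): [2.79, 2.79, 3.14, 3.14, 3.14, 3.14].

## Interface

Orientations are given as a unit quaternion [x, y, z, w].
In Python, from station import readout, imaging, order, manip gives the robot as it stands.
- The arm moves only by the tool move_arm, never from a script. Its argument "rows" is a list of rows, each a list of 7 numbers: the turn, a rotation vector about the tool's x, y, z in degrees, then the shift along the tool's x, y, z in mm, then the closure, from 0 (fully open) to 1 (shut). A call has 1 to 12 rows; each row is the pose to reach, as a shift and turn from the pose commanded when the call began, along the tool's axes at that moment; what a row does not reach only later rows make up. A row lasts 1/12 s, in which the tool goes at most 41.7 mm and 7.16 degrees, less where a joint would pass 70% of its speed; a pose out of reach is approached as far as the arm can. A call with a gripper value outside its range is refused whole. The fingers move at their own pace and stop on an object; "squeeze" is the grip in N (left out, the last holds). Time passes only in rows, so rows that repeat a pose let the fingers close. It gives the time, the measured TCP pose, the force, the opening and the grip force at its end, in the units of the state.
- readout.sense(): the state, without advancing time (a new reading comes with each control period).
- imaging.snapshot(name): name is "scene" or "top" or "wrist"; returns a dict with "img" (400x640x3 uint8, red, green, blue), "z_map" (400x640 float32, m along the optical axis (not along the pixel's ray), 0 where there is no reading), "fovy" (degrees; the focal length in pixels is half the picture's height over the tangent of half this angle, whatever the lens; pixels are square), "cx", "cy" (the principal point, pixels), "rvec" (rotation vector, rad) and "tvec" (3), from world to camera coordinates, as OpenCV has them. Camera axes: x right, y down, z forward; pixel columns grow to the right and rows downward; lengths in m; the calibration is good to about 2 mm. A picture is of the moment at which its call begins.
- order.sign_off(): hands the job in; it is judged then, once.
The state is a dict: "t": time; "q": joint angles; "qd": joint speeds; "tau": joint torques, N m; "tcp_pos": TCP position; "tool_rot": TCP orientation; "force": force on the tool from outside, world axes, zero at the start; "ft_torque": the same for the moment, N m; "finger_gap": opening from 0.0 (shut) to 1.0 (fully open); "gripper_force": force on a finger pad.
Only numpy, scipy, OpenCV 4.12 (cv2) and the standard library are available. Lean on these libraries where they do the work, as an engineer would, in place of code of your own. Each camera call takes 0.05 s, during which the arm holds its last target. There are 200 camera calls.

## Working session

There is one attempt and no reset: what is moved stays moved. The work goes in short steps, Python scripts to look and compute and a tool call to move; the robot and the scene stay as the last step left them, time stands still between calls to the robot, and variables do not carry over. Pictures are saved under pics/ and viewed, at most 10 in all, crops included, and the job is handed in when it is done.

Besides the shell and the picture viewer there is one more tool, called as a command line: name --pt "numbers of a row" for each row, then --argument value for the rest. move_arm: Moves the arm, as the interface text tells. Its arguments: {"type":"object","properties":{"rows":{"type":"array"},"squeeze":{"type":"number"}},"required":["rows"]}

```bash
ls; mkdir -p pics; cat > h.py <<'E'
import numpy as np, cv2
from scipy.spatial.transform import Rotation as R
from station import readout, imaging, order, manip
def snap(n, save=None):
    s=imaging.snapshot(n)
    if save: cv2.imwrite('pics/'+save+'.png', s['img'][:,:,::-1]); np.savez('pics/'+save+'.npz', **s)
    return s
def cloud(s):
    h,w=s['z_map'].shape; f=h/2/np.tan(np.radians(s['fovy'])/2)
    v,u=np.mgrid[:h,:w]; z=s['z_map']
    pc=np.stack([(u-s['cx'])/f*z,(v-s['cy'])/f*z,z],-1)
    M=R.from_rotvec(np.array(s['rvec']).ravel())
    P=M.inv().apply((pc-np.array(s['tvec']).ravel()).reshape(-1,3)).reshape(h,w,3)
    P[z==0]=np.nan
    return P
def load(n): return dict(np.load('pics/'+n+'.npz'))
E
python3 - <<'E'
from h import *
print(readout.sense())
a=snap('top','top0'); b=snap('scene','scene0')
for s in (a,b): print(s['fovy'],s['cx'],s['cy'],s['rvec'],s['tvec'])
E
```

```text
pics
{'t': 0.0, 'q': array([-1.43153397e+00,  5.28481666e-01,  1.43391641e+00, -3.98672805e-06,
        1.18139815e+00, -1.78485013e-01]), 'qd': array([ 3.55762252e-04,  5.66120727e-05,  2.19796687e-04, -8.53581155e-04,
       -4.07938178e-04,  7.13149049e-04]), 'tau': array([-6.36922869e-04, -4.42353272e+01, -1.78022772e+01, -3.55334741e-04,
        8.43287475e-03, -2.09559389e-06]), 'tcp_pos': array([ 0.1952086 , -0.59302754,  0.25531955]), 'tool_rot': array([ 9.87405381e-01,  1.58206828e-01,  1.97630852e-05, -1.10160660e-03]), 'force': array([-0.14544576, -0.1567116 ,  0.4593121 ]), 'ft_torque': array([-0.04556364, -0.02449777, -0.01759782]), 'gripper_force': 0.0, 'finger_gap': 1.0002406458064488}
51.62010898475157 322.23850357374414 198.48612887580742 [ 2.13755232 -2.10394374  0.19596106] [0.01169398 0.58287126 0.85202911]
47.22665192172723 328.39227288559994 199.82339578318442 [ 0.94890726 -2.30437231  1.26064152] [0.39536104 0.27977586 0.7753641 ]
```

View pics/top0.png

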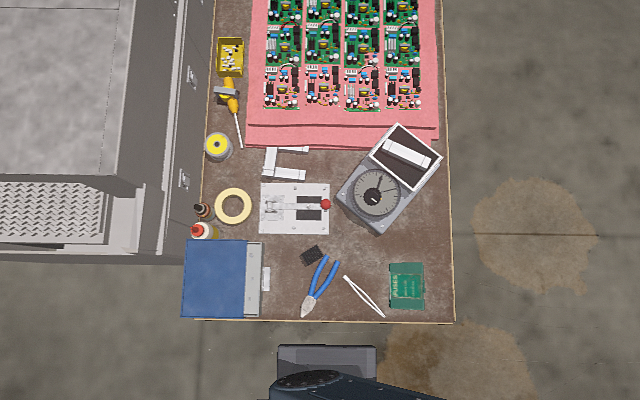

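View pics/scene0.png

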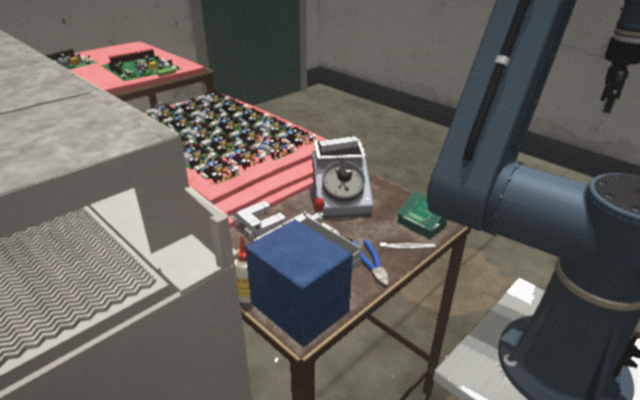

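The top view shows the gauge at about (385,185), the bar on the pan at (407,152), the stack at (285,162), a toggle clamp at (297,207), the heat sink at (311,254), the cutters at (320,285) and the tape at (233,206). Now an enlarged crop and the point measurements.

```bash
python3 - <<'E'
from h import *
s=load('top0'); P=cloud(s)
im=s['img'][110:245,250:450,::-1]
cv2.imwrite('pics/crop0.png',cv2.resize(im,None,fx=4,fy=4,interpolation=cv2.INTER_CUBIC))
for n,(u,v) in dict(bench=(340,265),bar=(407,152),knob=(373,196),dial=(390,186),stackA=(292,149),stackmid=(270,162),clamp=(300,207),redknob=(326,204),tape=(220,206),pcb=(340,130),hs=(311,254),cab=(150,150),bluebox=(215,280)).items(): print(n,P[v,u].round(4))
# bar on pan: high points
Z=P[...,2]
roi=np.zeros(Z.shape,bool); roi[120:195,360:445]=1
bar=roi&(Z>0.125); 
print(np.histogram(Z[roi&(Z>0.1)],bins=12))
m=roi&(s['img'].min(-1)>190)&(Z>0.11)
print('bar px',m.sum(), Z[m].mean(), np.percentile(Z[m],[5,50,95])); p=P[m][:,:2].astype(np.float32); print(cv2.minAreaRect(p*1000))
roi=np.zeros(Z.shape,bool); roi[140:185,255:315]=1
m=roi&(Z>0.033)&(Z<0.05); print('top bar',m.sum(),Z[m].mean(),cv2.minAreaRect((P[m][:,:2]*1000).astype(np.float32)))
m=roi&(Z>0.013)&(Z<0.028); print('bottom',m.sum(),Z[m].mean(),cv2.minAreaRect((P[m][:,:2]*1000).astype(np.float32)))
for v in range(144,184,3): print(v,(Z[v,258:314:2]*1000).round().astype(int))
E
```

```text
bench [ 0.4408 -0.0214 -0.0024]
bar [ 0.6656 -0.1501  0.1382]
knob [ 0.5784 -0.0835  0.1131]
dial [ 0.603  -0.1209  0.0993]
stackA [0.7066 0.0938 0.0173]
stackmid [0.6676 0.1407 0.0412]
clamp [0.5658 0.0702 0.038 ]
redknob [0.5666 0.0126 0.0767]
tape [0.5681 0.253  0.021 ]
pcb [ 0.7427 -0.0169  0.0508]
hs [0.4639 0.0444 0.0083]
cab [0.6323 0.3306 0.2338]
bluebox [0.4044 0.2229 0.1408]
(array([ 101,   46,   13,   43,  867, 1105,   62,   29,   31,   66,  454,
         76]), array([0.10000026, 0.10368168, 0.10736311, 0.11104453, 0.11472596,
       0.11840738, 0.1220888 , 0.12577023, 0.12945165, 0.13313308,
       0.1368145 , 0.14049592, 0.14417735]))
bar px 1011 0.12911550168893945 [0.1162912  0.136602   0.14075651]
((663.1376342773438, -150.7066650390625), (121.92453002929688, 98.94378662109375), 50.69614028930664)
top bar 415 0.03991952460732528 ((688.8037719726562, 102.44110870361328), (81.8558349609375, 131.76156616210938), 16.377811431884766)
bottom 498 0.018556530853910756 ((668.8037719726562, 112.37640380859375), (92.21149444580078, 136.23939514160156), 0.7926480770111084)
144 [5
[... 567 characters left out ...]
9 39 25 -2 -1  0  0 -1  1 -4 -3  2  2 -2 -1 -2 -4
 -3  0  0 -3]
165 [-2  1  0 37 39 38 36 38 39  0  0  0 -2  0 -2 -2 -2 -4  1  2 -1 -1 -2  1
  0 -1 -4 -4]
168 [-2 -2 -3 37 38 34 40 39 38 17 16 19 19 16 20 17 -2  0 -2 -1  2  1  1 -3
 -2  0 -1  1]
171 [-1 -3 15 41 41 38 39 39 33 18 19 19 18 22 20 19 15 20 18 20 20 18 17 20
 -1 -4  0 -2]
174 [ 0  2 18 39 37 39 39 37 26 18 19 22 17 18 18 18 16 19 19 18 14 19 16 21
  2 -2  0 -3]
177 [ 1  0  1 -1  0 23 22 23 10 14 17 18 18 21 20 19 17 20 18 19 17 19 21 15
 -1  2 -3 -1]
180 [-1 -2 -1 -4 -1 -2  0  0 -3 -3  0 -1 -2  0 -1 -1 -2  0  3  5  8 11 14 16
  0  0 -1 -1]
183 [-1  0 10 13 13  8 10  9 10  9  5  8  8  8 10  8  5  5  7  7  8  7  4  7
  6 10  7 10]
```

View pics/crop0.png

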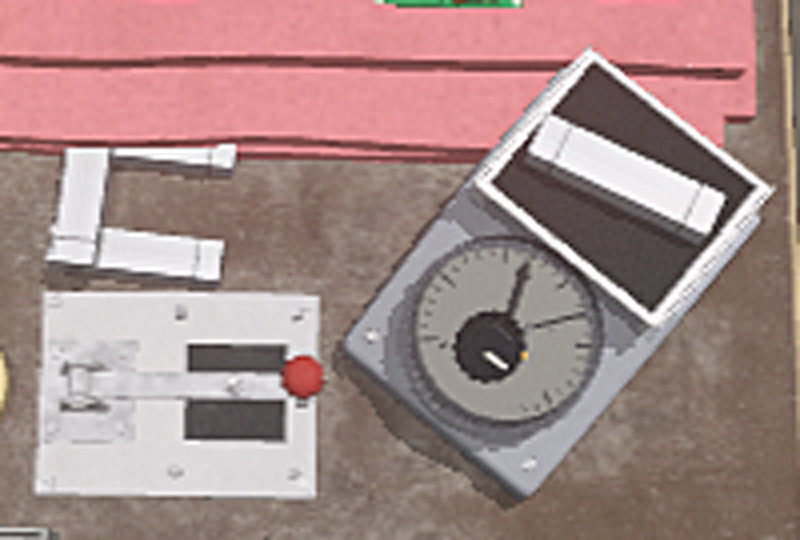

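The crop shows: bar on the pan from (535,130) to (720,215), knob at (490,350) with its index pointing right and down, peak needle tip at (580,318), load arrow at (525,262), and top bar from (80,150) to (70,255) with the empty place to its right. Peak pointer is ≈2.9 rad, knob ≈3.9 rad.

```bash
cat >> h.py <<'E'
def rot(approach, close):   # tool z, tool y
    z=np.array(approach,float); z/=np.linalg.norm(z); y=np.array(close,float); y-=z*(y@z); y/=np.linalg.norm(y)
    return R.from_matrix(np.stack([np.cross(y,z),y,z],1))
def go(p,Rt):
    s=readout.sense(); Rc=R.from_quat(s['tool_rot'])
    return np.r_[(Rc.inv()*Rt).as_rotvec(degrees=True), Rc.inv().apply(np.array(p)-s['tcp_pos'])*1000].round(1)
def rect(m,P): return cv2.minAreaRect((P[m][:,:2]*1000).astype(np.float32))
def comp(m,uv):
    _,l=cv2.connectedComponents(m.astype(np.uint8),connectivity=4); return l==l[uv[1],uv[0]]
E
python3 - <<'E'
from h import *
s=load('top0'); P=cloud(s); Z=P[...,2]
print('tip',manip.tip_extent, [a for a in dir(manip) if a[0]!='_'])
def fit(m,n):
    q=P[m]; c=q[:,:2].mean(0); w,V=np.linalg.eigh(np.cov((q[:,:2]-c).T)); d=V[:,1]
    print(n,m.sum(),'mean',c.round(4),'z',np.median(q[:,2]).round(4),'yaw',np.degrees(np.arctan2(d[1],d[0])).round(1)%180,'ext',np.ptp((q[:,:2]-c)@V,axis=0).round(3),'mid',(V@[( ((q[:,:2]-c)@V)[:,i].max()+((q[:,:2]-c)@V)[:,i].min())/2 for i in (0,1)]+c).round(4))
box=lambda u0,u1,v0,v1:(lambda m:(m.__setitem__((slice(v0,v1),slice(u0,u1)),True),m)[1])(np.zeros(Z.shape,bool))
fit(comp(box(378,436,132,172)&(Z>.1295)&(s['img'].min(-1)>150),(407,152)),'bar')
fit(comp(box(255,320,146,182)&(Z>.032)&(Z<.047),(270,162)),'top')
fit(comp(box(277,320,164,184)&(Z>.012)&(Z<.027),(290,172)),'near')
fit(comp(box(277,320,146,157)&(Z>.012)&(Z<.027),(300,149)),'far')
# dial window plane & gauge yaw
m=np.zeros(Z.shape,np.uint8); cv2.circle(m,(377,193),16,1,-1); cv2.circle(m,(373,197),12,0,-1); m=(m>0)&np.isfinite(Z)
q=P[m]; c=np.median(q,0); _,_,V=np.linalg.svd(q-c); n=V[2]*np.sign(V[2,2]); print('dial n',n.round(3),'tilt',np.degrees(np.arccos(n[2])),'yaw',np.degrees(np.arctan2(-n[1],-n[0])),c.round(4))
fit(comp(box(355,450,115,195)&(Z>.111)&(s['img'].min(-1)>10),(395,140)),'pan')
k=box(364,384,186,208)&(s['img'].max(-1)<70)&(Z>.1)
print('knob',k.sum(),P[k].mean(0).round(4),np.argwhere(k).mean(0))
for v in range(188,207,2): print(v,(Z[v,364:386:2]*1000).round().astype(int))
E
```

```text
tip 0.025 ['PlanningError', 'tip_extent']
bar 550 mean [ 0.6632 -0.1488] z 0.1389 yaw 64.7 ext [0.024 0.099] mid [ 0.6634 -0.1488]
top 348 mean [0.6723 0.141 ] z 0.0388 yaw 173.4 ext [0.05  0.072] mid [0.6724 0.1414]
near 303 mean [0.6474 0.0948] z 0.0186 yaw 83.8 ext [0.024 0.066] mid [0.6477 0.095 ]
far 144 mean [0.7076 0.0842] z 0.018 yaw 90.4 ext [0.015 0.082] mid [0.7078 0.0859]
dial n [-0.322  0.248  0.914] tilt 23.976861246148108 yaw -37.566607687173814 [ 0.6038 -0.1089  0.0893]
pan 2664 mean [ 0.6607 -0.1495] z 0.1194 yaw 51.0 ext [0.099 0.122] mid [ 0.6631 -0.1508]
knob 195 [ 0.578  -0.081   0.1117] [196.27692308 371.71282051]
188 [ 76  74  82 106 113 105 102  88  89  90  92]
190 [ 78 108 115 117 121 116 113 106  86  87  88]
192 [ 78 113 114 116 116 117 120 119 101  87  91]
194 [108 111 112 114 117 116 117 119 111  84  86]
196 [111 109 112 115 114 115 116 115 106  83  84]
198 [108 108 109 109 112 112 114 114 111  81  82]
200 [102 108 107 111 113 115 114 114 102  80  82]
202 [ 67 106 106 110 110 112 114  99  76  79  79]
204 [ 64  65 104 108 111 108  71  72  76  77  77]
206 [65 63 66 65 65 70 70 76 76 77 77]
```

```bash
python3 - <<'E'
from h import *
for n in ('top0','scene0'):
    s=load(n); P=cloud(s); M=R.from_rotvec(s['rvec'].ravel()); print(n,'cam',(-M.inv().apply(s['tvec'].ravel())).round(3))
    q=P.reshape(-1,3); 
    for y in (.05,.08,.11,.14):
        k=(abs(q[:,1]-y)<.008)&(q[:,0]>.62)&(q[:,0]<.78)&(q[:,2]<.1); k=q[k]
        print(y,[(round(x,3),int(k[(abs(k[:,0]-x)<.0025),2].size), (k[(abs(k[:,0]-x)<.0025),2]*1000).round().astype(int)[:4].tolist()) for x in np.arange(.69,.76,.005)])
s=load('scene0'); cv2.imwrite('pics/crop1.png',cv2.resize(s['img'][120:260,210:390,::-1],None,fx=4,fy=4,interpolation=cv2.INTER_CUBIC))
# first move: above bar
Rb=rot([0,0,-1],[np.cos(np.radians(64.7-90)),np.sin(np.radians(64.7-90)),0])
Rb2=rot([0,0,-1],[-np.cos(np.radians(64.7-90)),-np.sin(np.radians(64.7-90)),0])
for r in (Rb,Rb2): print(go([.6634,-.1488,.27],r))
E
```

```text
top0 cam [0.413 0.016 0.946]
0.05 [(np.float64(0.69), 14, [1, -2, -2, -1]), (np.float64(0.695), 15, [3, -1, 0, 0]), (np.float64(0.7), 15, [14, 3, -3, -2]), (np.float64(0.705), 15, [19, 17, 16, -1]), (np.float64(0.71), 51, [53, 54, 55, 54]), (np.float64(0.715), 27, [56, 52, 54, 55]), (np.float64(0.72), 13, [52, 53, 56, 53]), (np.float64(0.725), 15, [54, 55, 56, 55]), (np.float64(0.73), 15, [52, 52, 54, 57]), (np.float64(0.735), 16, [53, 53, 53, 55]), (np.float64(0.74), 16, [55, 57, 56, 55]), (np.float64(0.745), 22, [75, 76, 69, 68]), (np.float64(0.75), 38, [79, 79, 79, 77]), (np.float64(0.755), 17, [80, 81, 78, 80]), (np.float64(0.76), 15, [80, 82, 82, 83])]
0.08 [(np.float64(0.69), 13, [-2, 2, 0, 2]), (np.float64(0.695), 16, [-1, 0, 0, -2]), (np.float64(0.7), 17, [18, 8, 10, 0]), (np.float64(0.705), 48, [55, 53, 54, 53]), (np.float64(0.71), 29, [54, 53, 54, 52]), (np.float64(0.715), 14, [52, 51, 52, 52]), (np.float64(0.72), 15, [52, 54, 52, 51]), (np.float64(0.725), 15, [56, 56, 56, 52]), (np.float64(0.73), 14, [55, 54, 54, 56]), (np.float64(0.735), 16, [57, 55, 57, 53]), (np.float64
[... 3502 characters left out ...]
 40, 39, 39]), (np.float64(0.7), 14, [48, 40, 41, 40]), (np.float64(0.705), 43, [57, 56, 55, 55]), (np.float64(0.71), 32, [57, 58, 55, 56]), (np.float64(0.715), 6, [55, 53, 54, 55]), (np.float64(0.72), 13, [54, 54, 54, 57]), (np.float64(0.725), 10, [57, 54, 54, 56]), (np.float64(0.73), 15, [56, 56, 55, 55]), (np.float64(0.735), 15, [55, 56, 57, 55]), (np.float64(0.74), 15, [70, 56, 56, 56]), (np.float64(0.745), 38, [76, 76, 79, 76]), (np.float64(0.75), 36, [81, 78, 80, 79]), (np.float64(0.755), 16, [80, 79, 82, 81]), (np.float64(0.76), 16, [82, 81, 82, 81])]
[-1.000e-01 -1.000e-01 -4.650e+01  5.835e+02 -2.758e+02 -1.380e+01]
[-1.000e-01  1.000e-01  1.335e+02  5.835e+02 -2.758e+02 -1.380e+01]
```

View pics/crop1.png

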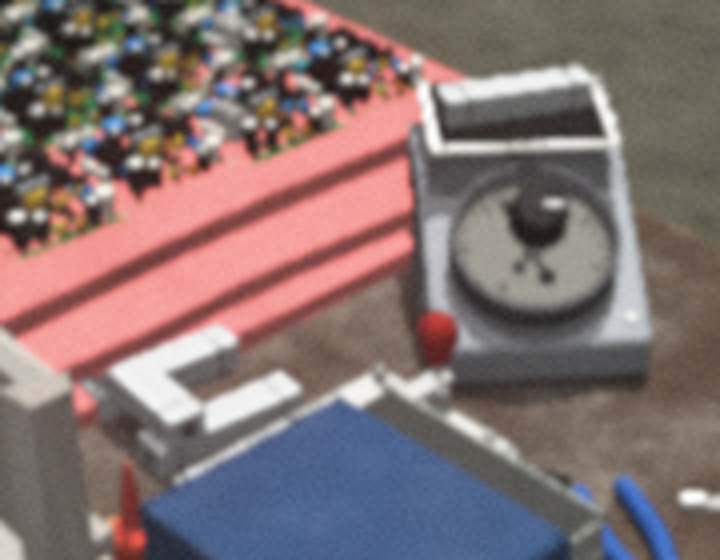

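The crop shows the stack at (110-300,335-470), with the pink foam edge lying close behind and over its far end. I need to know how the foam edge lies over the bars' far ends.

```bash
python3 - <<'E'
from h import *
s=load('scene0'); P=cloud(s)
q=P.reshape(-1,3)
for y in (-.04,-.02,0,.02,.04,.06,.08,.1,.12,.14):
    k=q[(abs(q[:,1]-y)<.004)&(q[:,0]>.69)&(q[:,0]<.76)&(q[:,2]<.1)&(q[:,2]>-.02)]
    print(y,[(lo, int(m.sum()), (k[m,0].min()*1000).round(0), (np.median(k[m,0])*1000).round(0)) for lo in (-5,3,10,16,22,30,38,46) for m in [(k[:,2]*1000>lo)&(k[:,2]*1000<lo+7)] if m.sum()])
E
```

```text
-0.04 [(-5, 14, np.float64(690.0), np.float64(700.0)), (3, 6, np.float64(711.0), np.float64(713.0)), (10, 20, np.float64(711.0), np.float64(722.0)), (16, 7, np.float64(712.0), np.float64(718.0)), (38, 5, np.float64(706.0), np.float64(707.0)), (46, 6, np.float64(705.0), np.float64(708.0))]
-0.02 [(-5, 11, np.float64(692.0), np.float64(705.0)), (3, 4, np.float64(712.0), np.float64(714.0)), (10, 19, np.float64(712.0), np.float64(722.0)), (16, 12, np.float64(712.0), np.float64(723.0)), (38, 4, np.float64(705.0), np.float64(707.0)), (46, 6, np.float64(707.0), np.float64(708.0))]
0 [(-5, 13, np.float64(691.0), np.float64(701.0)), (3, 4, np.float64(711.0), np.float64(712.0)), (10, 16, np.float64(713.0), np.float64(723.0)), (16, 11, np.float64(714.0), np.float64(723.0)), (38, 5, np.float64(708.0), np.float64(709.0)), (46, 5, np.float64(708.0), np.float64(709.0))]
0.02 [(-5, 14, np.float64(690.0), np.float64(700.0)), (3, 9, np.float64(704.0), np.float64(713.0)), (10, 19, np.float64(709.0), np.float64(719.0)), (16, 8, np.float64(712.0), np.float64(716.0)), (38, 4, np.float64(709.0), np.float64
[... 947 characters left out ...]
7.0), np.float64(708.0)), (46, 4, np.float64(707.0), np.float64(708.0))]
0.1 [(-5, 6, np.float64(690.0), np.float64(699.0)), (3, 5, np.float64(705.0), np.float64(706.0)), (10, 7, np.float64(704.0), np.float64(706.0)), (16, 22, np.float64(705.0), np.float64(717.0)), (22, 1, np.float64(720.0), np.float64(720.0)), (38, 5, np.float64(707.0), np.float64(708.0)), (46, 9, np.float64(705.0), np.float64(708.0))]
0.12 [(38, 6, np.float64(704.0), np.float64(706.0)), (46, 8, np.float64(704.0), np.float64(705.0))]
0.14 [(-5, 9, np.float64(692.0), np.float64(700.0)), (3, 5, np.float64(691.0), np.float64(709.0)), (38, 19, np.float64(693.0), np.float64(704.0)), (46, 8, np.float64(704.0), np.float64(706.0))]
```

move_arm --pt "0 0 -46.5 0 0 -60 0.3" --pt "0 0 -46.5 0 0 -60 0.3" --pt "0 0 -46.5 0 0 -60 0.3" --pt "0 0 -46.5 583.5 -275.8 -60 0.3" --pt "0 0 -46.5 583.5 -275.8 -60 0.3" --pt "0 0 -46.5 583.5 -275.8 -60 0.3" --pt "0 0 -46.5 583.5 -275.8 -60 0.3" --pt "0 0 -46.5 583.5 -275.8 -60 0.3" --pt "0 0 -46.5 583.5 -275.8 -60 0.3" --pt "0 0 -46.5 583.5 -275.8 -60 0.3" --pt "0 0 -46.5 583.5 -275.8 -60 0.3" --pt "0 0 -46.5 583.5 -275.8 -60 0.3" --squeeze 40

```text
t: 1.1
tcp_pos: [0.4683, -0.3336, 0.316]
tool_rot: [0.845, 0.535, -0.0, -0.0]
force: [-0.4, -0.7, -0.6]
finger_gap: 0.699
gripper_force: 0.0
```

```bash
python3 - <<'E'
from h import *
a=np.radians(64.7-90); Rb=rot([0,0,-1],[np.cos(a),np.sin(a),0])
print(go([.6634,-.1488,.22],Rb), readout.sense()['q'].round(3))
E
```

```text
[ -0.   -0.   -0.  250.5  97.5  96. ] [-0.813  0.396  1.488 -0.     1.259 -0.372]
```

move_arm --pt "0 0 0 250.5 97.5 96 0.3" --pt "0 0 0 250.5 97.5 96 0.3" --pt "0 0 0 250.5 97.5 96 0.3" --pt "0 0 0 250.5 97.5 96 0.3" --pt "0 0 0 250.5 97.5 96 0.3" --pt "0 0 0 250.5 97.5 96 0.3" --pt "0 0 0 250.5 97.5 96 0.3" --pt "0 0 0 250.5 97.5 96 0.3" --pt "0 0 0 250.5 97.5 96 0.3"

```text
t: 1.85
tcp_pos: [0.6625, -0.1486, 0.2183]
tool_rot: [0.844, 0.537, -0.001, -0.001]
force: [-0.5, 0.1, -0.2]
finger_gap: 0.703
gripper_force: 0.0
```

```bash
python3 - <<'E'
from h import *
s=snap('wrist','w0'); P=cloud(s); Z=P[...,2]
print(readout.sense()['tcp_pos'],readout.sense()['force'])
m=(Z>.131)&(Z<.15)&(P[...,0]>.6)&(P[...,0]<.73); q=P[m]; print(m.sum(), np.median(q[:,2])); print(rect(m,P))
E
```

```text
[ 0.66209589 -0.15006846  0.21926705] [-0.33482682 -0.60440915  0.32955949]
4461 0.1402618033493725
((665.0667724609375, -149.2056884765625), (100.33296203613281, 23.992752075195312), 64.69078063964844)
```

View pics/w0.png

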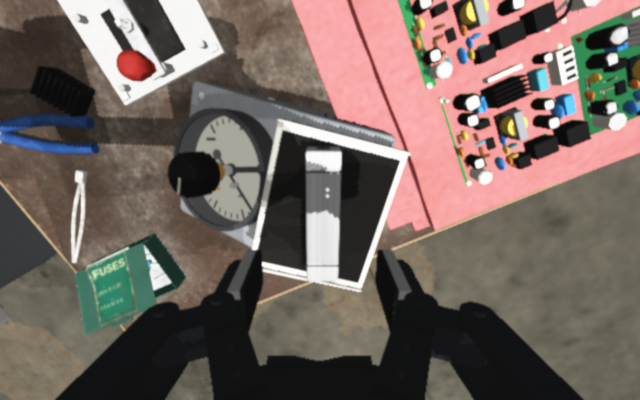

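The wrist view shows the bar (305-340, 150-280) centred between the open fingers. The fit gives centre (0.665,-0.149), top z 0.140 and size 100x24, which all agree. Descend and grip.

move_arm --pt "0 0 0 1 2 30 0.3" --pt "0 0 0 1 2 50 0.3" --pt "0 0 0 1 2 60 0.3" --pt "0 0 0 1 2 69 0.3" --pt "0 0 0 1 2 69 0.3" --pt "0 0 0 1 2 69 0.8" --pt "0 0 0 1 2 69 0.8" --pt "0 0 0 1 2 69 0.8" --pt "0 0 0 1 2 69 0.8" --pt "0 0 0 1 2 69 0.8" --squeeze 50

```text
t: 2.73
tcp_pos: [0.6651, -0.1509, 0.1523]
tool_rot: [0.845, 0.535, 0.0, 0.001]
force: [-0.6, -1.2, 0.9]
finger_gap: 0.266
gripper_force: 53.9
```

Gripped: a gap of 0.27 is about 23 mm, close to the bar's 24 mm. Lift, and work out the carry.

move_arm --pt "0 0 0 0 0 -10 0.8" --pt "0 0 0 0 0 -40 0.8" --pt "0 0 0 0 0 -70 0.8" --pt "0 0 0 0 0 -70 0.8"

```text
t: 3.07
tcp_pos: [0.6682, -0.1516, 0.2279]
tool_rot: [0.845, 0.535, 0.004, 0.005]
force: [1.6, -0.9, -1.5]
finger_gap: 0.261
gripper_force: 53.4
```

```bash
python3 - <<'E'
from h import *
print(readout.sense())
# place: bar axis yaw -6.4; close dir = 83.6 or opposite
for a in (83.6,-96.4):
    r=rot([0,0,-1],[np.cos(np.radians(a)),np.sin(np.radians(a)),0]); print(go([.679-.010,.077,.20],r))
E
```

```text
{'t': 3.0667, 'q': array([-3.85975218e-01,  6.35048655e-01,  1.30549521e+00,  3.35786249e-04,
        1.18887080e+00,  5.49790630e-02]), 'qd': array([-0.00074443,  0.04123221,  0.04254557, -0.0003941 , -0.09169955,
        0.00046036]), 'tau': array([ 6.55780896e-02, -4.56956649e+01, -1.49051973e+01, -3.50834616e-02,
        9.62111056e-01, -1.23697322e-03]), 'tcp_pos': array([ 0.66819364, -0.15161978,  0.22794382]), 'tool_rot': array([0.8446482 , 0.53528713, 0.00366452, 0.00486529]), 'force': array([ 1.60124595, -0.8898557 , -1.50349176]), 'ft_torque': array([-0.0286107 , -0.22872689, -0.03876455]), 'gripper_force': 53.412020802497864, 'finger_gap': 0.26124695643244344}
[   0.5    0.6 -108.9  207.1  -97.2   27. ]
[  0.6  -0.5  71.1 207.1 -97.2  27. ]
```

move_arm --pt "0 0 71.1 207.1 -97.2 10 0.8" --pt "0 0 71.1 207.1 -97.2 20 0.8" --pt "0 0 71.1 207.1 -97.2 20 0.8" --pt "0 0 71.1 207.1 -97.2 20 0.8" --pt "0 0 71.1 207.1 -97.2 20 0.8" --pt "0 0 71.1 207.1 -97.2 20 0.8" --pt "0 0 71.1 207.1 -97.2 20 0.8" --pt "0 0 71.1 207.1 -97.2 20 0.8" --pt "0 0 71.1 207.1 -97.2 20 0.8" --pt "0 0 71.1 207.1 -97.2 20 0.8" --pt "0 0 71.1 207.1 -97.2 20 0.8" --pt "0 0 71.1 207.1 -97.2 20 0.8"

```text
t: 4.07
tcp_pos: [0.6646, 0.0783, 0.2003]
tool_rot: [0.999, -0.054, -0.001, -0.0]
force: [1.8, 0.2, -4.4]
finger_gap: 0.26
gripper_force: 53.3
```

```bash
python3 - <<'E'
from h import *
s=snap('wrist','w1'); P=cloud(s); Z=P[...,2]
st=readout.sense(); print(st['tcp_pos'],st['q'].round(3), st['force'].round(1))
for n,(lo,hi) in dict(held=(.165,.2),top=(.034,.046)).items():
    m=(Z>lo)&(Z<hi)&(P[...,0]>.58)&(P[...,0]<.74)&(P[...,1]>.03)&(P[...,1]<.18); 
    nl,l,stt,_=cv2.connectedComponentsWithStats(m.astype(np.uint8),connectivity=4)
    for i in range(1,nl):
        if stt[i,4]>150: print(n,stt[i],rect(l==i,P),P[l==i].mean(0).round(4))
E
```

```text
[0.66475857 0.07821891 0.2004863 ] [-0.05   0.649  1.364  0.     1.131  1.63 ] [-0.   0.1 -3.8]
held [ 265  163  108  183 9800] ((667.2022705078125, 76.4263916015625), (101.14606475830078, 48.21232604980469), 7.70086145401001) [0.6742 0.0768 0.1874]
top [ 238  153   31   66 1653] ((672.1511840820312, 141.447998046875), (24.418354034423828, 66.15664672851562), 84.03937530517578) [0.673  0.1406 0.0402]
```

View pics/w1.png

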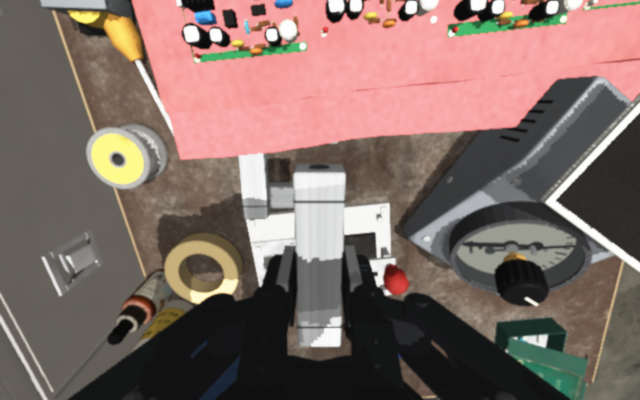

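The held bar hangs level at (320,250) and the top bar is at (253,185), its far end hidden under the foam sheet edge. I'll check the underside height of that sheet.

```bash
python3 - <<'E'
from h import *
for n in ('scene0','w1'):
    P=cloud(load(n)); q=P.reshape(-1,3)
    for y0,y1 in ((-.06,0),(0,.05),(.05,.12),(.12,.17)):
        k=q[(q[:,1]>y0)&(q[:,1]<y1)&(q[:,0]>.698)&(q[:,0]<.735)&(q[:,2]>-.01)&(q[:,2]<.07)]
        print(n,y0,[(z,((k[:,2]*1000>=z)&(k[:,2]*1000<z+2)).sum(),(np.median(k[(k[:,2]*1000>=z)&(k[:,2]*1000<z+2),0])*1000).round()) for z in range(0,60,2) if ((k[:,2]*1000>=z)&(k[:,2]*1000<z+2)).any()])
s=load('scene0')
cv2.imwrite('pics/crop2.png',cv2.resize(s['img'][185:245,220:320,::-1],None,fx=8,fy=8,interpolation=cv2.INTER_CUBIC))
E
```

```text
scene0 -0.06 [(0, np.int64(42), np.float64(708.0)), (2, np.int64(23), np.float64(711.0)), (4, np.int64(11), np.float64(714.0)), (6, np.int64(7), np.float64(713.0)), (8, np.int64(9), np.float64(713.0)), (10, np.int64(13), np.float64(712.0)), (12, np.int64(18), np.float64(713.0)), (14, np.int64(51), np.float64(724.0)), (16, np.int64(49), np.float64(721.0)), (18, np.int64(7), np.float64(723.0)), (38, np.int64(5), np.float64(707.0)), (40, np.int64(14), np.float64(708.0)), (42, np.int64(15), np.float64(708.0)), (44, np.int64(9), np.float64(708.0)), (46, np.int64(15), np.float64(708.0)), (48, np.int64(11), np.float64(708.0)), (50, np.int64(12), np.float64(708.0)), (52, np.int64(48), np.float64(717.0)), (54, np.int64(72), np.float64(720.0)), (56, np.int64(19), np.float64(721.0))]
scene0 0 [(0, np.int64(35), np.float64(705.0)), (2, np.int64(22), np.float64(710.0)), (4, np.int64(10), np.float64(713.0)), (6, np.int64(11), np.float64(713.0)), (8, np.int64(12), np.float64(713.0)), (10, np.int64(6), np.float64(713.0)), (12, np.int64(14), np.float64(714.0)), (14, np.int64(53), np.float64(722.0)), 
[... 3106 characters left out ...]
.int64(3), np.float64(704.0)), (20, np.int64(6), np.float64(704.0)), (52, np.int64(222), np.float64(720.0)), (54, np.int64(2169), np.float64(722.0)), (56, np.int64(193), np.float64(724.0))]
w1 0.12 [(0, np.int64(2), np.float64(698.0)), (22, np.int64(2), np.float64(700.0)), (24, np.int64(1), np.float64(700.0)), (28, np.int64(3), np.float64(700.0)), (30, np.int64(1), np.float64(702.0)), (34, np.int64(2), np.float64(701.0)), (36, np.int64(2), np.float64(700.0)), (38, np.int64(57), np.float64(701.0)), (40, np.int64(116), np.float64(701.0)), (42, np.int64(1), np.float64(701.0)), (52, np.int64(76), np.float64(720.0)), (54, np.int64(1543), np.float64(721.0)), (56, np.int64(254), np.float64(724.0))]
```

View pics/crop2.png

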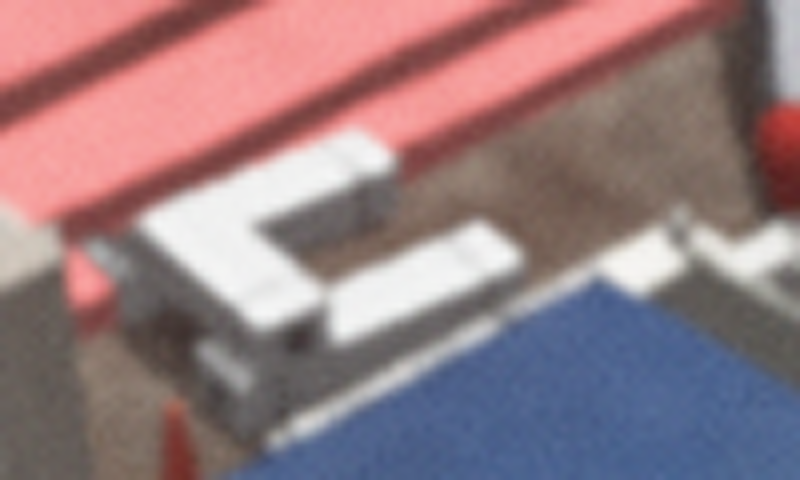

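The bars already overlap the lower foam layer in the picture, so the foam is probably not solid there. I'll lower the bar 8 mm short lengthwise, well inside tolerance, and watch the force.

move_arm --pt "0 0 0 6 1 40 0.8" --pt "0 0 0 6 1 80 0.8" --pt "0 0 0 6 1 110 0.8" --pt "0 0 0 6 1 125 0.8" --pt "0 0 0 6 1 132 0.8" --pt "0 0 0 6 1 138 0.8" --pt "0 0 0 6 1 141 0.8" --pt "0 0 0 6 1 143 0.8" --pt "0 0 0 6 1 143 0.8" --pt "0 0 0 6 1 143 0.8"

```text
t: 4.95
tcp_pos: [0.6721, 0.0765, 0.0597]
tool_rot: [0.998, -0.056, 0.001, -0.0]
force: [-0.7, 0.6, -4.7]
finger_gap: 0.264
gripper_force: 53.3
```

move_arm --pt "0 0 0 0 0 2 0.8" --pt "0 0 0 0 0 4 0.8" --pt "0 0 0 0 0 6 0.8" --pt "0 0 0 0 0 6 0.8"

```text
t: 5.28
tcp_pos: [0.6715, 0.0765, 0.0534]
tool_rot: [0.998, -0.056, 0.0, 0.0]
force: [-0.4, -0.9, 1.2]
finger_gap: 0.264
gripper_force: 54.0
```

Contact with the bottom bars: the weight is off the gripper. Release gently and rise.

move_arm --pt "0 0 0 0 0 0.5 0.6" --pt "0 0 0 0 0 0.5 0.5" --pt "0 0 0 0 0 0.5 0.45" --pt "0 0 0 0 0 0 0.45" --pt "0 0 0 0 0 -10 0.45" --pt "0 0 0 0 0 -40 0.45" --pt "0 0 0 0 0 -80 0.45" --pt "0 0 0 0 0 -120 0.45" --pt "0 0 0 0 0 -150 0.3" --pt "0 0 0 0 0 -150 0.3"

```text
t: 6.12
tcp_pos: [0.6758, 0.0765, 0.2117]
tool_rot: [0.998, -0.056, 0.008, -0.0]
force: [0.5, 0.3, 0.6]
finger_gap: 0.703
gripper_force: 0.0
```

```bash
python3 - <<'E'
from h import *
s=snap('wrist','w2'); P=cloud(s); Z=P[...,2]; st=readout.sense(); print(st['tcp_pos'],st['force'].round(1),st['q'].round(3))
def comps(P,lo,hi,n):
    Z=P[...,2]; m=(Z>lo)&(Z<hi)&(P[...,0]>.6)&(P[...,0]<.704)&(P[...,1]>.03)&(P[...,1]<.19)
    nl,l,stt,_=cv2.connectedComponentsWithStats(m.astype(np.uint8),connectivity=4)
    for i in range(1,nl):
        if stt[i,4]>100: print(n,stt[i,4],rect(l==i,P),P[l==i].mean(0).round(4))
comps(P,.034,.047,'w')
t=snap('top','top1'); comps(cloud(t),.034,.047,'t')
# dial/knob from wrist and top
for n in ('top1','w2'):
    ss=load(n); Q=cloud(ss); k=(abs(Q[...,0]-.575)<.04)&(abs(Q[...,1]+.08)<.04)&(Q[...,2]>.1); print(n,'knob',k.sum(), Q[k].mean(0) if k.any() else '')
    d=Q[(ss['img'].max(-1)<75)&k]; print(len(d), np.median(d,0) if len(d) else '')
E
```

```text
[0.67406471 0.0764554  0.20820711] [ 0.2  0.  -0.2] [-0.051  0.647  1.342  0.     1.142  1.631]
w 1745 ((664.5719604492188, 76.98130798339844), (24.005802154541016, 81.4795913696289), 83.83969116210938) [0.6658 0.0768 0.0403]
w 1465 ((672.047119140625, 141.36947631835938), (24.202396392822266, 66.02203369140625), 84.09226989746094) [0.6726 0.1407 0.0402]
top1 knob 245 [ 0.57826691 -0.0817611   0.11173003]
160 [ 0.57676313 -0.0798409   0.11110617]
w2 knob 1604 [ 0.58746613 -0.08008204  0.11138235]
1524 [ 0.58998478 -0.07940209  0.11157993]
```

The bar lies flat at (0.6646 visible mid, 0.077), parallel and 64 mm from the top bar, about 8 mm lengthwise off, so it is well placed. Next: gauge geometry and a pre-pose over the knob.

```bash
cat >> h.py <<'E'
YAW=np.radians(-39.); T=np.radians(28)
def axis(yaw=YAW): return np.array([-np.sin(T)*np.cos(yaw),-np.sin(T)*np.sin(yaw),np.cos(T)])
def knob(s,yaw=YAW,c0=(.575,-.08,.11)):
    P=cloud(s); n=axis(yaw); ex=np.array([np.cos(T)*np.cos(yaw),np.cos(T)*np.sin(yaw),np.sin(T)]); ey=np.cross(n,ex)
    d=P-np.array(c0); a=d@n; r=np.hypot(d@ex,d@ey); m=(r<.03)&(abs(a)<.03)
    h,e=np.histogram(a[m],bins=np.arange(-.03,.03,.001)); top=e[h.argmax()]+.0005
    k=m&(abs(a-top)<.003); top=np.median(a[k]); pts=np.stack([d[k]@ex,d[k]@ey],1)
    (cx,cy),rad=cv2.minEnclosingCircle((pts*1000).astype(np.float32))
    return np.array(c0)+n*top+ex*cx/1000+ey*cy/1000, rad, k.sum()
E
python3 - <<'E'
from h import *
for n in ('top0','top1','w1','w2'):
    print(n,*knob(load(n)))
t=load('top1');P=cloud(t);Z=P[...,2]
m=comp((Z>.117)&(P[...,0]>.58)&(P[...,0]<.74)&(P[...,1]<-.06)&(P[...,1]>-.25),(407,152)); print('pan',m.sum(),rect(m,P),np.median(P[m],0))
kt=knob(t)[0]; n=axis(); st=readout.sense(); Rc=R.from_quat(st['tool_rot'])
z=Rc.as_matrix()[:,2]; v=np.cross(z,-n); R0=R.from_rotvec(v/np.linalg.norm(v)*np.arcsin(np.linalg.norm(v)))*Rc
for sp in (0,.6): print(go(kt+n*.12,R0*R.from_rotvec([0,0,sp])))
E
```

```text
top0 [ 0.57633164 -0.07966269  0.11230394] 17.463485717773438 184
top1 [ 0.57617841 -0.07950074  0.11220794] 17.460002899169922 189
w1 [ 0.57860492 -0.0801692   0.11396885] 16.586835861206055 893
w2 [ 0.57882056 -0.07962789  0.11396074] 16.445785522460938 792
pan 2720 ((663.3600463867188, -150.95950317382812), (121.98223876953125, 99.00967407226562), 50.63882064819336) [ 0.6621048  -0.15072567  0.12678537]
[ -15.1   23.3    0.  -125.4  135.3  -13.6]
[  -7.6   27.1   33.7 -125.4  135.3  -13.6]
```

move_arm --pt "-8 27 34 -125 135 -25 0.3" --pt "-8 27 34 -125 135 -25 0.3" --pt "-8 27 34 -125 135 -20 0.3" --pt "-8 27 34 -125 135 -14 0.3" --pt "-8 27 34 -125 135 -14 0.3" --pt "-8 27 34 -125 135 -14 0.3" --pt "-8 27 34 -125 135 -14 0.3" --pt "-8 27 34 -125 135 -14 0.3" --pt "-8 27 34 -125 135 -14 0.3" --pt "-8 27 34 -125 135 -14 0.3" --pt "-8 27 34 -125 135 -14 0.3"

```text
t: 7.13
tcp_pos: [0.5318, -0.0437, 0.2157]
tool_rot: [0.909, -0.34, 0.225, 0.081]
force: [0.1, 0.5, 0.3]
finger_gap: 0.699
gripper_force: 0.0
```

```bash
python3 - <<'E'
from h import *
import h; h.YAW=np.radians(-39.3)
s=snap('wrist','w3'); st=readout.sense(); print(st['tcp_pos'],st['q'].round(3),st['force'].round(1))
print(*knob(s,h.YAW)); 
kt=knob(s,h.YAW)[0]; n=axis(h.YAW); Rc=R.from_quat(st['tool_rot']); M=Rc.as_matrix(); print('align',np.degrees(np.arccos(-M[:,2]@n)), 'fwd', M[:,2])
R0=rot(-n,M[:,1]); 
for d in (.12,.03): print(d,go(kt+n*d,R0))
E
```

```text
[ 0.53201481 -0.04386912  0.2159092 ] [-0.17   0.401  1.963 -0.612  0.423  2.635] [-0.5 -1.4  0.3]
[ 0.57870268 -0.08064888  0.11446472] 17.177549362182617 1118
align 0.5538162520735166 fwd [ 0.35449045 -0.30043204 -0.88548129]
0.12 [ 0.5  0.3 -0.   4.8 -1.2 -2.6]
0.03 [ 0.5  0.3 -0.   5.3 -2.  87.4]
```

View pics/w3.png

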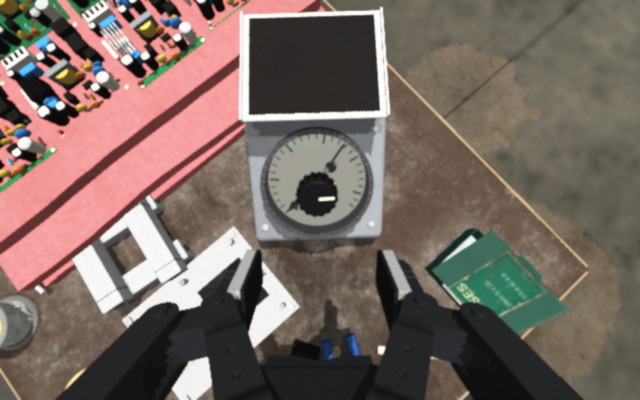

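The wrist view shows the load pointer at zero (295,207), the peak needle's tip at (340,152), and the knob at (318,193) with its index pointing right (~4.0 rad). It also shows the bar correctly on the stack (150,235). q6 = 2.63 leaves room for one ≈210° turn. Approach the knob.

move_arm --pt "0.5 0.3 0 5 -2 35 0.3" --pt "0.5 0.3 0 5 -2 65 0.3" --pt "0.5 0.3 0 5 -2 85 0.3" --pt "0.5 0.3 0 5 -2 98 0.3" --pt "0.5 0.3 0 5 -2 105 0.3" --pt "0.5 0.3 0 5.5 -2 110 0.3" --pt "0.5 0.3 0 5.5 -2 110 0.3"

```text
t: 7.77
tcp_pos: [0.5799, -0.0811, 0.1269]
tool_rot: [0.91, -0.339, 0.225, 0.075]
force: [0.0, -0.9, 0.0]
finger_gap: 0.698
gripper_force: 0.0
```

```bash
python3 - <<'E'
from h import *
import h; h.YAW=np.radians(-39.3); n=axis(h.YAW); st=readout.sense(); M=R.from_quat(st['tool_rot']).as_matrix()
d=st['tcp_pos']-np.array([.5787,-.0806,.1145]); print('along',d@n,'lat x,y',d@M[:,0],d@M[:,1],st['force'],st['q'].round(2))
E
```

```text
along 0.010347269362409487 lat x,y 0.006841901219878073 -0.0005881900480264128 [ 0.03429741 -0.88060951  0.02937654] [-0.24  0.61  1.92 -0.87  0.26  2.85]
```

q6 ran into its limit. Back off the spin by 20° and re-centre.

move_arm --pt "0 0 -7 0 0 0 0.3" --pt "0 0 -14 0 0 0 0.3" --pt "0 0 -20 0 0 0 0.3" --pt "0 0 -20 0 0 0 0.3" --pt "0 0 -20 0 0 0 0.3"

```text
t: 8.18
tcp_pos: [0.5794, -0.0804, 0.1279]
tool_rot: [0.955, -0.177, 0.209, 0.113]
force: [-0.4, 0.5, -0.0]
finger_gap: 0.7
gripper_force: 0.0
```

```bash
cat > k.py <<'E'
from h import *
y=np.radians(-39.3); n=axis(y); st=readout.sense(); Rc=R.from_quat(st['tool_rot']); M=Rc.as_matrix()
kt=np.array([.5787,-.0806,.1145]); d=st['tcp_pos']-kt; print('along',(d@n*1000).round(1),'lat',(d@M[:,0]*1000).round(1),(d@M[:,1]*1000).round(1),'ang',np.degrees(np.arccos(-M[:,2]@n)).round(2),'Fn',(st['force']@n).round(1),'F',st['force'].round(1),'M',st['ft_torque'].round(2),'q',st['q'].round(2),st['t'])
print(go(kt+n*.006,rot(-n,M[:,1])))
E
python3 k.py
```

```text
along 11.6 lat 6.4 1.4 ang 0.58 Fn 0.3 F [-0.4  0.5 -0. ] M [ 0.13  0.2  -0.01] q [-0.24  0.61  1.92 -0.87  0.26  2.51] 8.1833
[-0.4  0.4  0.  -6.5 -1.5  5.7]
```

move_arm --pt "-0.4 0.4 0 -6.5 -1.5 0 0.3" --pt "-0.4 0.4 0 -6.5 -1.5 3 0.3" --pt "-0.4 0.4 0 -6.5 -1.5 5.7 0.3" --pt "-0.4 0.4 0 -6.5 -1.5 5.7 0.3" --pt "-0.4 0.4 0 -6.5 -1.5 5.7 0.3"

```text
t: 8.6
tcp_pos: [0.5767, -0.0793, 0.1187]
tool_rot: [0.954, -0.176, 0.211, 0.117]
force: [-0.1, 0.6, -0.0]
finger_gap: 0.701
gripper_force: 0.0
```

```bash
python3 k.py
```

```text
along 4.8 lat -0.2 0.2 ang 0.13 Fn 0.2 F [-0.1  0.6 -0. ] M [ 0.14  0.15 -0.06] q [-0.23  0.63  1.93 -1.    0.25  2.64] 8.6
[ 0.   0.1 -0.   0.1 -0.2 -1.2]
```

move_arm --pt "0 0 0 0 0 -1 0.45" --pt "0 0 0 0 0 -1 0.7" --pt "0 0 0 0 0 -1 0.7" --pt "0 0 0 0 0 -1 0.7" --pt "0 0 0 0 0 -1 0.7" --pt "0 0 0 0 0 -1 0.7" --squeeze 40

```text
t: 9.1
tcp_pos: [0.5763, -0.0786, 0.1199]
tool_rot: [0.954, -0.176, 0.211, 0.117]
force: [0.0, 2.0, 2.1]
finger_gap: 0.405
gripper_force: 39.6
```

```bash
python3 k.py
```

```text
along 6.2 lat -0.2 -0.1 ang 0.09 Fn 2.5 F [0.  2.  2.1] M [0.32 0.07 0.02] q [-0.23  0.63  1.93 -1.    0.25  2.64] 9.1
[ 0.   0.1 -0.   0.2  0.1  0.2]
```

Gripped the knob (34–36 mm). Push in 6 mm and check the spring force.

move_arm --pt "0 0 0 0 0 2 0.7" --pt "0 0 0 0 0 4 0.7" --pt "0 0 0 0 0 6 0.7" --pt "0 0 0 0 0 6 0.7" --pt "0 0 0 0 0 6 0.7"

```text
t: 9.52
tcp_pos: [0.5785, -0.0804, 0.1143]
tool_rot: [0.954, -0.176, 0.211, 0.117]
force: [-0.2, 4.8, 5.8]
finger_gap: 0.404
gripper_force: 39.9
```

```bash
python3 k.py
```

```text
along -0.0 lat -0.3 -0.1 ang 0.11 Fn 6.6 F [-0.2  4.8  5.8] M [ 0.45 -0.01  0.11] q [-0.23  0.64  1.93 -1.03  0.24  2.67] 9.5167
[ 0.   0.1 -0.   0.3  0.1 -6. ]
```

Fn ≈ 6 N, so the knob is about 6 mm in. Turn anticlockwise (negative about tool z).

move_arm --pt "0 0 -6 0 0 0 0.7" --pt "0 0 -12 0 0 0 0.7" --pt "0 0 -18 0 0 0 0.7" --pt "0 0 -24 0 0 0 0.7" --pt "0 0 -30 0 0 0 0.7" --pt "0 0 -36 0 0 0 0.7" --pt "0 0 -42 0 0 0 0.7" --pt "0 0 -48 0 0 0 0.7" --pt "0 0 -54 0 0 0 0.7" --pt "0 0 -60 0 0 0 0.7" --pt "0 0 -66 0 0 0 0.7" --pt "0 0 -72 0 0 0 0.7"

```text
t: 10.52
tcp_pos: [0.5781, -0.0786, 0.1138]
tool_rot: [0.874, 0.422, 0.103, 0.217]
force: [-0.7, 7.9, 3.6]
finger_gap: 0.408
gripper_force: 39.9
```

```bash
python3 k.py
```

```text
along 0.2 lat 1.2 -1.8 ang 0.24 Fn 5.7 F [-0.7  7.9  3.6] M [1.36 0.04 0.53] q [-0.23  0.64  1.93 -1.03  0.24  1.41] 10.5167
[-0.2 -0.1 -0.  -1.2  1.8 -5.8]
```

move_arm --pt "0 0 -6 0 0 0 0.7" --pt "0 0 -12 0 0 0 0.7" --pt "0 0 -18 0 0 0 0.7" --pt "0 0 -24 0 0 0 0.7" --pt "0 0 -30 0 0 0 0.7" --pt "0 0 -36 0 0 0 0.7" --pt "0 0 -42 0 0 0 0.7" --pt "0 0 -48 0 0 0 0.7" --pt "0 0 -54 0 0 0 0.7" --pt "0 0 -60 0 0 0 0.7" --pt "0 0 -66 0 0 0 0.7" --pt "0 0 -72 0 0 0 0.7"

```text
t: 11.52
tcp_pos: [0.5763, -0.0783, 0.1129]
tool_rot: [0.46, 0.855, -0.046, 0.235]
force: [-3.1, 9.8, 3.2]
finger_gap: 0.402
gripper_force: 39.9
```

```bash
python3 k.py
```

```text
along 0.1 lat 3.6 -0.8 ang 0.36 Fn 6.9 F [-3.1  9.8  3.2] M [1.56 0.38 0.47] q [-0.23  0.64  1.93 -1.03  0.24  0.15] 11.5167
[-0.1 -0.3 -0.  -3.5  0.8 -5.9]
```

move_arm --pt "0 0 -6 0 0 0 0.7" --pt "0 0 -12 0 0 0 0.7" --pt "0 0 -18 0 0 0 0.7" --pt "0 0 -24 0 0 0 0.7" --pt "0 0 -30 0 0 0 0.7" --pt "0 0 -36 0 0 0 0.7" --pt "0 0 -42 0 0 0 0.7" --pt "0 0 -48 0 0 0 0.7" --pt "0 0 -48 0 0 0 0.7"

```text
t: 12.27
tcp_pos: [0.5753, -0.0793, 0.1127]
tool_rot: [0.073, 0.968, -0.138, 0.194]
force: [-4.5, 6.7, 1.6]
finger_gap: 0.403
gripper_force: 40.0
```

```bash
echo "print('Mn',st['ft_torque']@n)" >> k.py; python3 k.py
```

```text
along 0.0 lat 4.0 1.0 ang 0.45 Fn 5.0 F [-4.5  6.7  1.6] M [1.28 0.69 0.34] q [-0.23  0.64  1.93 -1.03  0.24 -0.69] 12.2667
[ 0.1 -0.4  0.  -3.9 -1.  -6. ]
Mn 0.04330293880193118
```

move_arm --pt "0 0 -4 0 0 0.5 0.7" --pt "0 0 -8 0 0 0.5 0.7" --pt "0 0 -12 0 0 0.5 0.7" --pt "0 0 -12 0 0 0.5 0.7"

```text
t: 12.6
tcp_pos: [0.5753, -0.0798, 0.1123]
tool_rot: [-0.028, 0.971, -0.158, 0.179]
force: [-5.1, 5.4, 1.9]
finger_gap: 0.401
gripper_force: 40.0
```

```bash
python3 k.py
```

```text
along -0.5 lat 3.8 1.4 ang 0.47 Fn 5.1 F [-5.1  5.4  1.9] M [1.09 0.72 0.24] q [-0.23  0.64  1.93 -1.03  0.24 -0.89] 12.6
[ 0.1 -0.5  0.  -3.8 -1.4 -6.5]
Mn 0.026471974138540907
```

move_arm --pt "0 0 -3 0 0 0 0.7" --pt "0 0 -6 0 0 0 0.7" --pt "0 0 -9 0 0 0 0.7" --pt "0 0 -9 0 0 0 0.7"

```text
t: 12.93
tcp_pos: [0.5758, -0.08, 0.1126]
tool_rot: [-0.102, 0.966, -0.171, 0.166]
force: [-4.3, 4.9, 3.3]
finger_gap: 0.402
gripper_force: 40.0
```

```bash
python3 k.py
```

```text
along -0.5 lat 3.1 1.6 ang 0.43 Fn 6.0 F [-4.3  4.9  3.3] M [ 1.01  0.64 -0.05] q [-0.23  0.64  1.93 -1.03  0.24 -1.05] 12.9333
[ 0.2 -0.4  0.  -3.1 -1.6 -6.5]
Mn -0.21889348313518514
```

Resisting moment jumped to −0.22 N m at 213° turned, matching the expected stop (4.03−0.31 rad). Nudge 2° more, then let go and back off to look.

move_arm --pt "0 0 -2 0 0 0 0.7" --pt "0 0 -2 0 0 0 0.7" --pt "0 0 -2 0 0 -3 0.7" --pt "0 0 -2 0 0 -6 0.7" --pt "0 0 -2 0 0 -6 0.5" --pt "0 0 -2 0 0 -6 0.3" --pt "0 0 -2 0 0 -6 0.3" --pt "0 0 -2 0 0 -20 0.3" --pt "0 0 -2 0 0 -50 0.3" --pt "0 0 -2 0 0 -90 0.3" --pt "0 0 -2 0 0 -110 0.3" --pt "0 0 -2 0 0 -110 0.3"

```text
t: 13.93
tcp_pos: [0.5392, -0.0475, 0.2149]
tool_rot: [-0.119, 0.963, -0.176, 0.169]
force: [-0.3, -0.5, -1.0]
finger_gap: 0.695
gripper_force: 0.0
```

```bash
python3 - <<'E'
from h import *
y=np.radians(-39.3); s=snap('wrist','w4'); t=snap('top','top2'); print(readout.sense()['force'],readout.sense()['t'],readout.sense()['finger_gap'])
print(*knob(s,y)); print(*knob(t,y))
# rectify dial: project dial plane, upright as worker sees
n=axis(y); ex=np.array([np.cos(T)*np.cos(y),np.cos(T)*np.sin(y),np.sin(T)]); ey=np.cross(n,ex); c=np.array([.5787,-.0806,.1145])-n*.038
g=np.linspace(-.056,.056,500); X=c+g[None,:,None]*(-ey)+(-g)[:,None,None]*ex
f=200/np.tan(np.radians(s['fovy'])/2)
def rect_im(s):
    pc=R.from_rotvec(s['rvec'].ravel()).apply(X.reshape(-1,3))+s['tvec'].ravel(); f=200/np.tan(np.radians(s['fovy'])/2)
    u=(pc[:,0]/pc[:,2]*f+s['cx']).reshape(500,500).astype(np.float32); v=(pc[:,1]/pc[:,2]*f+s['cy']).reshape(500,500).astype(np.float32)
    return cv2.remap(s['img'][:,:,::-1].copy(),u,v,cv2.INTER_CUBIC)
cv2.imwrite('pics/dial.png',cv2.resize(np.hstack([rect_im(s),rect_im(load('w3'))]),(800,400)))
E
```

```text
[-0.03392198  0.49848002 -0.44657559] 14.0333 0.6990381093229073
[ 0.57633156 -0.07990462  0.11335152] 17.06565284729004 1155
[ 0.57932422 -0.07770776  0.11276163] 16.17938804626465 104
```

View pics/dial.png

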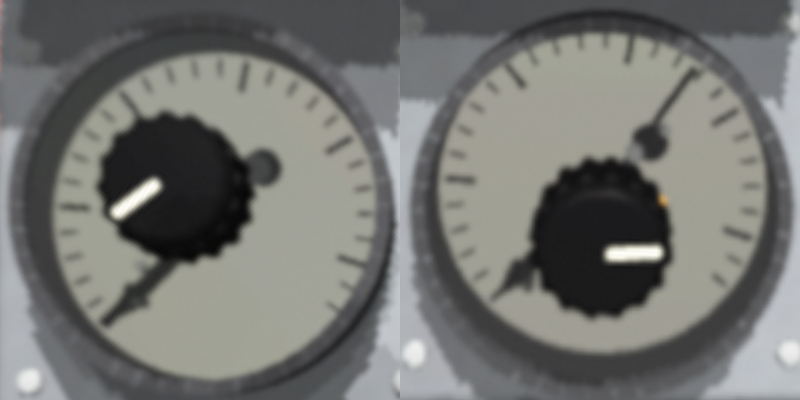

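Left (now): the load arrow is at zero (105,322), its counterweight at (263,167), and there's no peak needle anywhere else on the dial; the knob is sprung out with its index at lower left. Right (before): the needle was at (695,70). One last enlarged look at the zero region.

```bash
python3 - <<'E'
from h import *
y=np.radians(-39.3); n=axis(y); ex=np.array([np.cos(T)*np.cos(y),np.cos(T)*np.sin(y),np.sin(T)]); ey=np.cross(n,ex); c=np.array([.5787,-.0806,.1145])-n*.038
def im(s):
    gx=np.linspace(-.05,.005,400); gy=np.linspace(.005,-.05,400)
    X=(c+gx[None,:,None]*(-ey)+gy[:,None,None]*ex).reshape(-1,3)
    pc=R.from_rotvec(s['rvec'].ravel()).apply(X)+s['tvec'].ravel(); f=200/np.tan(np.radians(s['fovy'])/2)
    u=(pc[:,0]/pc[:,2]*f+s['cx']).reshape(400,400).astype(np.float32); v=(pc[:,1]/pc[:,2]*f+s['cy']).reshape(400,400).astype(np.float32)
    return cv2.remap(s['img'][:,:,::-1].copy(),u,v,cv2.INTER_CUBIC)
cv2.imwrite('pics/dialz.png',np.hstack([im(load('w4')),im(load('w3'))]))
E
```

```text
(no output)
```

View pics/dialz.png

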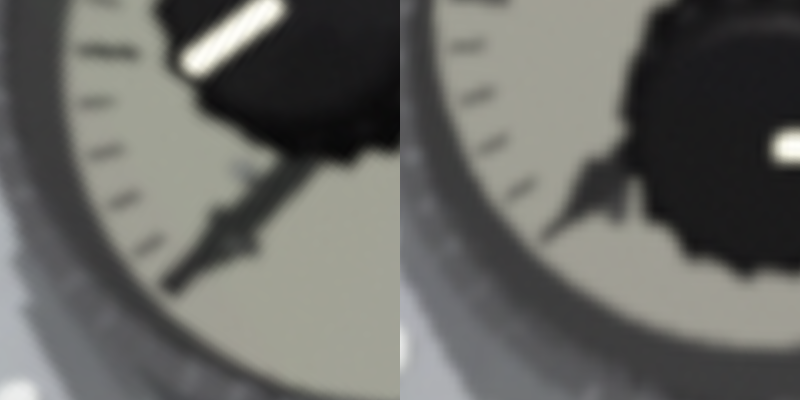

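The needle now lies over the load arrow at zero (170,288), with its pin beside it at (245,172): the peak pointer is on its stop, and the gripper is clear. Handing in.

```bash
python3 -c "
from h import *
print(order.sign_off())"
```

```text
the job is handed in; nothing more can be done
None
```

The job is handed in, though no verdict came back: the check bar is on the stack beside the upper bar (about 8 mm off lengthwise, within tolerance), the peak pointer looks to be on its zero stop, and the knob is sprung out with the pan empty.

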